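# Angle the weight case past the post into its parking lane

### The arm

A 6-joint arm with a two-finger parallel gripper is mounted at the origin on the work surface. World frame = base frame: x ahead of the robot, y to its left, z up, the work surface at z = 0. Lengths are in m, angles in rad, forces in N, time in s.
With the tool pointing down it reaches from about 0.35 to 0.85 m from the base axis. Payload 8.1 kg.
Tool frame: the origin (TCP) lies at the very end of the fingers, on their centre line; the grasp point (between the pads) lies 19 mm behind it; z points along the fingers, x is the direction in which the jaws open and shut, and the axes are right-handed (so a half turn about z gives the same grasp; the last joint's range is limited). The gripper opens to 93 mm and grips with 3 to 60 N. Pads are 15 mm wide; open, the fingers measure 128 mm over their backs; the gripper's body (75 mm by 188 mm) begins 65 mm behind the grasp point.
Start: joints at [-1.204, 0.13, 1.488, -0, 1.523, -0.085], TCP at [0.262, -0.54, 0.219] pointing down, gripper open.
Joint ranges: [-2.96, 2.96], [-0.89, 2.26], [0.02, 2.5], [-1.34, 4.48], [0, 2.73], [-2.66, 2.66]. Speed limits (rad/s): [2.39, 2.39, 2.79, 3.14, 3.14, 3.14].

### API

Orientations are given as a unit quaternion [x, y, z, w].
In Python, from plant import env gives the robot as it stands.
- The arm moves only by the shell command python3 -m inch 'ROWS' [FORCE]. ROWS is JSON, a list of rows, each an object of numbers: "x", "y", "z": the shift along the tool's x, y, z in m; "rx", "ry", "rz": the turn, a rotation vector about the tool's x, y, z in degrees; "jaw": the opening, from -1 (shut) to 1 (fully open). In form: [{"x": .., "y": .., "z": .., "rx": .., "ry": .., "rz": .., "jaw": ..}, ...]. A call has 1 to 5 rows; each row shifts and turns the commanded pose from where the row before left it, along the tool's axes as they then stand; what a row does not reach is not made up. A row lasts 1/8 s, in which the tool goes at most 62.5 mm and 10.7 degrees, less where a joint would pass 70% of its speed; a pose out of reach is approached as far as the arm can. A call with a gripper value outside its range is refused whole. The fingers move at their own pace and stop on an object; FORCE is the grip in N (left out, the last holds). Time passes only in rows, so rows that do not move let the fingers close. It gives the time, the measured TCP pose, the force and the opening at its end, in the units of the state.
- env.sense(): the state, without advancing time (a new reading comes with each control period).
- env.get_image(name): name is "scene" or "top" or "wrist"; returns the picture (400x640x3 uint8, red, green, blue); there is no depth.
- env.camera_params(name): a dict with "K" (3x3 intrinsics, pixels), "extrinsics" (4x4, takes a point from world to camera coordinates). Camera axes: x right, y down, z forward; pixel columns grow to the right and rows downward; lengths in m; the calibration is good to about 2 mm. A picture is of the moment at which its call begins: read the wrist's pose just before it. camera_params takes no time and is no camera call; for the wrist camera it gives the pose at the moment of the call.
- env.close_job(): hands the job in, once; it reports no verdict.
Trained networks look in the newest picture that a camera, given by its name, has taken for a name from the list of things; names that differ only in an ending like _2 or _b are one class to them, and where a whole thing is asked for, a point or a joint stands for the part that bears it (a point fixed in the world has none). Each returns a list of dicts, best first, with "confidence" (0 to 1); they miss things now and then, are a little off and sometimes report something else, mostly with a low value. They report only what shows in the picture. A call takes as long as a camera call.
- env.boxes_of(camera, name): "rect" ([left, top, right, bottom] in pixels, round what is visible of it).
The state is a dict: "t": time; "q": joint angles; "qvel": joint speeds; "tau": joint torques, N m; "ee_pos": TCP position; "tool_rot": TCP orientation; "wrist_force": force on the tool from outside, world axes, zero at the start; "ft_torque": the same for the moment, N m; "finger_gap": opening from 0.0 (shut) to 1.0 (fully open).
Only numpy, scipy, OpenCV 4.12 (cv2) and the standard library are available. Lean on these libraries where they do the work, as an engineer would, in place of code of your own. Each camera call takes 0.05 s, during which the arm holds its last target. There are 200 camera calls.

### The job

Push the long wooden weight case across the bench with your fingertips, one end and then the other as needed, to angle it past the short chrome post and slide it end first into the empty railed lane beside the balance, until it is fully home against the stop at the lane's far end. Keep the case flat on the bench all the way (never lift or tip it), do not touch the balance, and leave the other loose things where they stand.

Things in the scene. Friction and masses are not known exactly. Their poses are not given: they have to be found in the camera images.
- case: Long closed walnut case of weights, a plain block 240 mm long (its own x), 56 mm wide (its y), 50 mm high (z up); origin at the centre of its underside. 0.45 to 0.9 kg, slides on the bench under a few newtons. Either end may go in first. It starts lying across the approach to the lane, farther from the lane than the post.
- lane: Fixed lane: two aluminium rails 25 mm high, 200 mm long, 68 mm apart inside, on the bench, no floor. Origin on the bench in mid-mouth; +y runs into the lane, inner rail faces at x = -34 and +34 mm, end stop face at y = +200. The rails flare out 38 degrees before the mouth, to x = -56 and +56 at y = -30. Low flanges outside reach x = 56 either side. The case, when home, sticks out 40 mm from the mouth.
- home (a point): On the bench in the middle of the lane, 80 mm in from the mouth (y = +80 mm of the lane): where the centre of the case's underside lies when it is fully home. Same axes as the lane.
- post: Fixed upright chrome post (an empty support-rod socket), 22 mm in diameter, 56 mm high, bolted to the bench just before the lane's mouth on its -x side: about 90 mm before the mouth and 56 mm to the side of the lane's middle line. Origin at the centre of its foot.
- balance: Fixed microbalance on a dark granite slab 330 x 220 x 30 mm, 190 mm high overall, beyond the end stop of the lane (slab edge about 50 mm past the stop); origin under the slab. Not to be touched.
- dish_a: Clear filter holder, loose: 56 mm square plate with a 50 mm round dish, 11 mm high; origin at its underside. Bystander, on the lane's +x side near the mouth.
- dish_b: Second filter holder like the first. Bystander, on the lane's +x side before the mouth.
- weight: Steel knob weight, 34 mm in diameter, 56 mm high, 0.2 kg, standing on the bench near the lane on the post's side; origin at its underside. Bystander.
- tweezers: Steel tweezers lying flat, about 133 mm long (their x), 22 mm wide, 8 mm high; origin at the middle on the bench. Bystander, on the robot's side of the lane.
- beaker: Small glass beaker, 52 mm across, 62 mm high, standing; origin at its underside. Bystander, on the lane's +x side.
- bottle: White jar, 62 mm across, 130 mm high, standing on the robot's left; origin at its underside. Bystander.

How it is judged:
On the way:
1. one end of the case is past the post and inside the lane's mouth (the case's centre less than 100 mm before the mouth, near the lane's middle line) (y of case in the frame of lane above -0.1 m and x of case in the frame of lane between -0.06 and 0.06 m and angle between the x axis of case and the y axis of lane, either way round below 0.6 rad), for 0.1 s.
At the end, for the whole second after the job is handed in: The case lies at rest, flat on the bench between the rails and parallel to them (within 0.08 rad), its leading end within 8 mm of the stop and its centre within 9 mm of the lane's middle line (y of case in the frame of home between -0.008 and 0.004 m and x of case in the frame of home between -0.009 and 0.009 m and angle between the x axis of case and the y axis of lane, either way round below 0.08 rad and angle between case's own z axis and vertical below 0.03 rad and height (world z) of case below 0.004 m and linear speed of case below 0.01 m/s); the robot touches nothing.
It fails at once if the case is lifted or tipped (more than 8 mm off the bench, or 0.12 rad) (height (world z) of case above 0.008 m or angle between case's own z axis and vertical above 0.12 rad).
It fails at once if the robot touches the balance (contact force between any of the fingers, the arm and balance above 1 N).
It fails at once if another loose thing is moved more than 20 mm or tipped (distance of any of dish_a, dish_b, weight, tweezers, beaker, bottle from where it was at the start of the episode above 0.02 m or angle between any of dish_a, dish_b, weight, tweezers, beaker, bottle's own z axis and vertical above 0.3 rad).
It also fails if it takes over 67 s, if anything falls off the work surface, if the arm or the gripper's body presses on something with over 40 N, if the wrist force passes 120 N, or if a joint passes its speed limit or range.

## Working session

There is one attempt and no reset: what is moved stays moved. The work goes in short steps, Python scripts to look and compute and a shell command to move; the robot and the scene stay as the last step left them, time stands still between calls to the robot, and variables do not carry over. Pictures are saved under pics/ and viewed, about 8 in all and at most 12, crops included, and the job is handed in when it is done.

```bash
ls; mkdir -p pics
python3 - <<'E'
from plant import env
import cv2
s=env.sense();print(s['t'],s['ee_pos'],s['tool_rot'],s['finger_gap'])
for c in ['top','scene']:
    im=env.get_image(c);cv2.imwrite(f'pics/{c}0.png',im[:,:,::-1])
    p=env.camera_params(c);print(c,p['K'].tolist() if hasattr(p['K'],'tolist') else p['K'],p['extrinsics'])
    for n in ['case','lane','post','balance','dish_a','weight','tweezers','beaker','bottle']:
        print(n,[(([round(v) for v in d['rect']]),round(d['confidence'],2)) for d in env.boxes_of(c,n)][:3])
print(env.sense()['t'])
E
```

```text
pics
0.0 [ 0.2617702  -0.53927994  0.21762396] [ 8.47519103e-01 -5.30764176e-01 -7.00106307e-04 -5.18583381e-04] 1.0015461668308683
top [[426.88104250008314, 0.0, 315.96779490380277], [0.0, 426.88104250008314, 195.645206852943], [0.0, 0.0, 1.0]] [[ 0.00897317 -0.99992679  0.00811773  0.07840975]
 [-0.99773914 -0.00949367 -0.06653175  0.55237659]
 [ 0.06660394 -0.00750238 -0.99775129  1.00319588]
 [ 0.          0.          0.          1.        ]]
case [([413, 140, 482, 246], 0.57), ([278, 236, 328, 242], 0.25)]
lane [([143, 73, 366, 226], 0.88), ([143, 77, 248, 228], 0.26)]
post [([386, 200, 394, 208], 0.6)]
balance [([144, 75, 248, 227], 0.57)]
dish_a [([323, 120, 347, 144], 0.67), ([364, 96, 392, 120], 0.64)]
weight [([350, 228, 364, 246], 0.6)]
tweezers [([272, 232, 329, 243], 0.7)]
beaker [([282, 107, 304, 138], 0.85)]
bottle [([226, 266, 265, 297], 0.94), ([283, 110, 305, 140], 0.61), ([415, 140, 484, 248], 0.54)]
scene [[403.091819964936, 0.0, 318.1773619497314], [0.0, 403.091819964936, 201.8709263808592], [0.0, 0.0, 1.0]] [[ 0.1873849   0.98225476 -0.00790504 -0.18343275]
 [ 0.83897474 -0.16422655 -0.51879767 -0.42254418]
 [-0.5108897   0.09058272 -0.85486051  1.15870119]
 [ 0.          0.          0.          1.        ]]
case [([135, 183, 211, 294], 0.64)]
lane [([258, 141, 559, 318], 0.59)]
post [([229, 202, 239, 223], 0.79), ([388, 144, 559, 318], 0.71)]
balance [([387, 142, 560, 320], 0.89)]
dish_a [([294, 271, 330, 304], 0.71), ([247, 307, 280, 346], 0.62)]
weight [([261, 173, 274, 191], 0.55)]
tweezers [([298, 169, 351, 179], 0.83)]
beaker [([352, 255, 377, 292], 0.77)]
bottle [([354, 89, 384, 145], 0.61)]
1.0
```

View pics/top0.png

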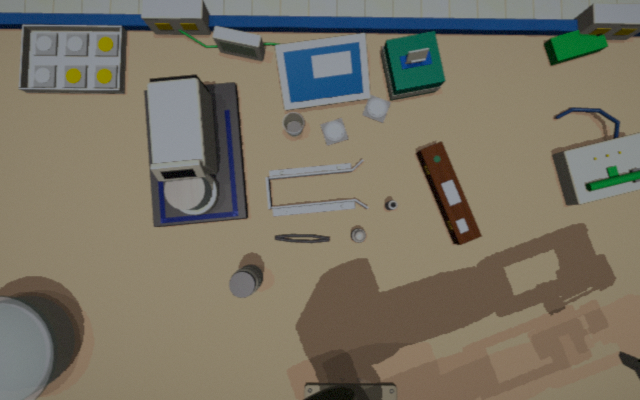

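View pics/scene0.png

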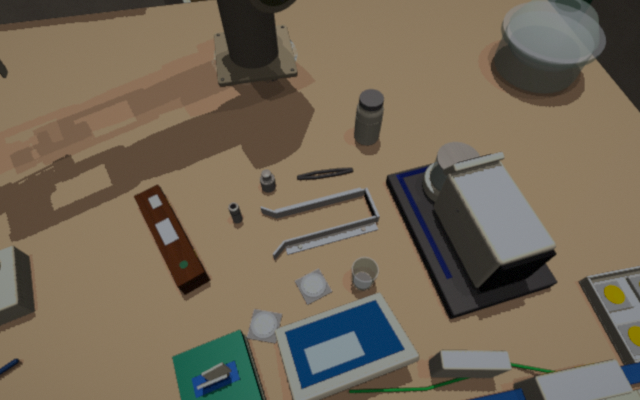

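The top view shows the lane mouth near (358,188), opening right (world −y). The post is at (391,204) and the case runs from (430,147) to (468,240). The weight is at (358,235) and the dishes at (335,131) and (377,108). I'll zoom in for corner pixels.

```bash
cat > h.py <<'E'
import numpy as np, cv2
def ray(p,uv,z):
    K=np.array(p['K']);E=np.array(p['extrinsics']);R,t=E[:3,:3],E[:3,3]
    uv=np.atleast_2d(np.float64(uv));d=np.c_[uv,np.ones(len(uv))]@np.linalg.inv(K).T@R
    c=-R.T@t;return c+d*((z-c[2])/d[:,2])[:,None]
def proj(p,X):
    K=np.array(p['K']);E=np.array(p['extrinsics'])
    c=(np.atleast_2d(X)@E[:3,:3].T+E[:3,3])@K.T;return c[:,:2]/c[:,2:]
def crop(im,x0,y0,x1,y1,k,name):
    cv2.imwrite(name,cv2.resize(im[y0:y1,x0:x1,::-1],None,fx=k,fy=k,interpolation=cv2.INTER_CUBIC))
E
python3 - <<'E'
import cv2;from h import *
im=cv2.imread('pics/top0.png')[:,:,::-1]
crop(im,258,90,490,255,3.4,'pics/top0c.png')
E
```

```text
(no output)
```

View pics/top0c.png

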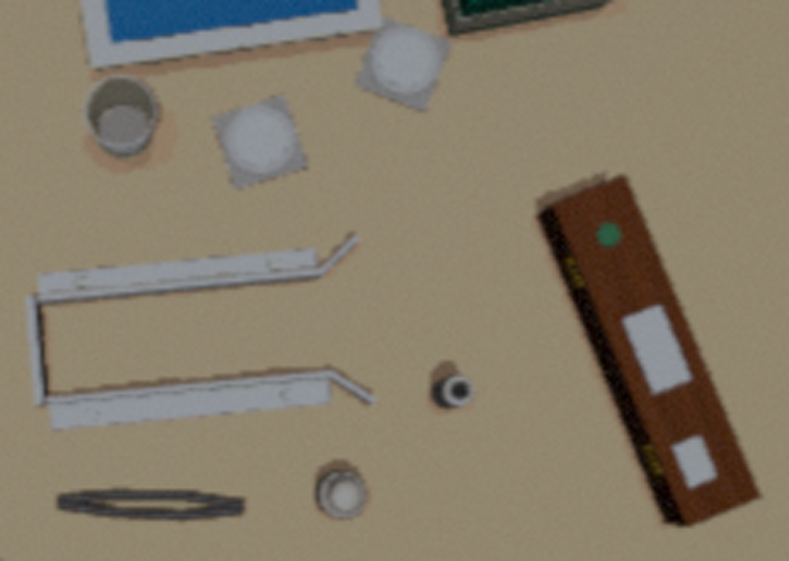

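Run:
```python
from plant import env
from h import *
p=env.camera_params('top');E=np.array(p['extrinsics']);print('cam',-E[:3,:3].T@E[:3,3])
f=lambda l,z:ray(p,[((u+.5)/3.4-.5+258,(v+.5)/3.4-.5+90) for u,v in l],z)[:,:2].round(4)
c=f([(553,212),(627,178),(760,495),(684,526)],.05);print('case',c.tolist(),c.mean(0),[np.linalg.norm(c[i]-c[i-1]).round(4) for i in range(4)])
l=f([(322,277),(330,370),(47,400),(40,300)],.025);print('lane',l.tolist(),[np.linalg.norm(l[i]-l[i-1]).round(4) for i in range(4)])
m=(l[0]+l[1])/2;e=(l[2]+l[3])/2;d=(e-m)/np.linalg.norm(e-m);print('mouth',m,'dir',d,np.degrees(np.arctan2(d[1],d[0])))
X=np.array([d[1],-d[0]])
L=lambda q:(np.c_[(q-m)@X,(q-m)@d]*1000).round(1).tolist()
print('post',L(f([(459,390)],.056)),f([(459,390)],.056)); print('flare tips',L(f([(357,237),(373,401)],.025)))
print('case',L(c),L(c.mean(0)[None]))
for n,uv,z in [('weight',(345,496),.05),('dishA',(260,140),.008),('dishB',(405,62),.008),('beaker',(122,100),.04),('tw',(62,500),.004),('tw2',(243,505),.004)]:print(n,f([uv],z),L(f([uv],z)))
```

```text
cam [0.48360736 0.09117445 1.03705405]
case [[0.6541, -0.1592], [0.6783, -0.2105], [0.4615, -0.2988], [0.4401, -0.2467]] [ 0.5585 -0.2288] [np.float64(0.2312), np.float64(0.0567), np.float64(0.2341), np.float64(0.0563)]
lane [[0.6107, -0.0028], [0.5453, -0.0086], [0.5225, 0.1888], [0.5925, 0.1948]] [np.float64(0.1984), np.float64(0.0657), np.float64(0.1987), np.float64(0.0703)]
mouth [ 0.578  -0.0057] dir [-0.10324279  0.99465618] 95.92593582001805
post [[-56.1, -82.0]] [[ 0.5307 -0.093 ]]
flare tips [[58.6, -27.8], [-57.2, -27.2]]
case [[59.8, -160.5], [78.6, -214.1], [-146.1, -279.5], [-162.0, -225.5]] [[-42.4, -219.9]]
weight [[ 0.4583 -0.0165]] [[-120.2, 1.6]]
dishA [[0.7113 0.0405]] [[137.4, 32.2]]
dishB [[ 0.7694 -0.0637]] [[184.4, -77.5]]
beaker [[0.7314 0.1384]] [[167.5, 127.5]]
tw [[0.4526 0.179 ]] [[-105.7, 196.7]]
tw2 [[0.4501 0.0508]] [[-121.4, 69.4]]
```

The case centre in the lane frame is about (−42,−220) mm, with its axis at 16° to lane x. My plan has two stages:
1. With shut fingertips, push the near (robot-side) end away from the lane. This swings the case by about 74–77° around a pivot beyond its centre and clears the post.
2. Push the trailing end straight in.

First I'll move to above the contact side.

```bash
python3 -m inch '[{"x":-0.0208,"y":-0.0311,"jaw":-1},{"x":-0.0208,"y":-0.0311,"jaw":-1},{"x":-0.0208,"y":-0.0311,"jaw":-1},{"x":-0.0208,"y":-0.0311,"jaw":-1},{"x":-0.0208,"y":-0.0311,"jaw":-1}]'
python3 -m inch '[{"x":-0.0208,"y":-0.0311,"jaw":-1},{"x":-0.0208,"y":-0.0311,"jaw":-1},{"x":-0.0208,"y":-0.0311,"jaw":-1},{"x":-0.0208,"y":-0.0311,"jaw":-1},{"x":-0.0208,"y":-0.0311,"jaw":-1}]'
python3 -m inch '[{"rz":-9.6,"jaw":-1},{"rz":-9.6,"jaw":-1},{"rz":-9.6,"jaw":-1},{"rz":-9.6,"jaw":-1},{"rz":-9.6,"jaw":-1}]'
python3 -m inch '[{"rz":-9.6,"jaw":-1},{"rz":-9.6,"jaw":-1},{"rz":-9.6,"jaw":-1},{"rz":-9.6,"jaw":-1},{"jaw":-1}]'
cat >> h.py <<'E'
m=np.array([.578,-.0057]);d=np.array([-.10324,.99466]);X=np.array([.99466,.10324])
L=lambda q:(np.c_[(np.atleast_2d(q)[:,:2]-m)@X,(np.atleast_2d(q)[:,:2]-m)@d]*1000).round(1)
W=lambda a:m+np.outer(np.atleast_2d(a)[:,0]/1000,X)+np.outer(np.atleast_2d(a)[:,1]/1000,d)
E
python3 - <<'E'
from plant import env
from h import *
from scipy.spatial.transform import Rotation as R
s=env.sense();r=R.from_quat(s['tool_rot']).as_matrix();print(s['ee_pos'],np.degrees(np.arctan2(r[1,0],r[0,0])),s['finger_gap'])
c=np.array([.5585,-.2288]);u=np.array([.926,.378]);n=np.array([-.378,.926])
print((np.array(s['ee_pos'])[:2]-c)@u,(np.array(s['ee_pos'])[:2]-c)@n)
im=env.get_image('wrist');cv2.imwrite('pics/w1.png',im[:,:,::-1])
E
```

```text
[ 0.26196366 -0.53980428  0.21864091] -64.11308329054482 1.0008660978021164
-0.3921522672968009 -0.1758992326375617validation failed for argument at $[0]...
validation failed for argument at $[0]...
validation failed for argument at $[0]...
validation failed for argument at $[0]...
```

View pics/w1.png

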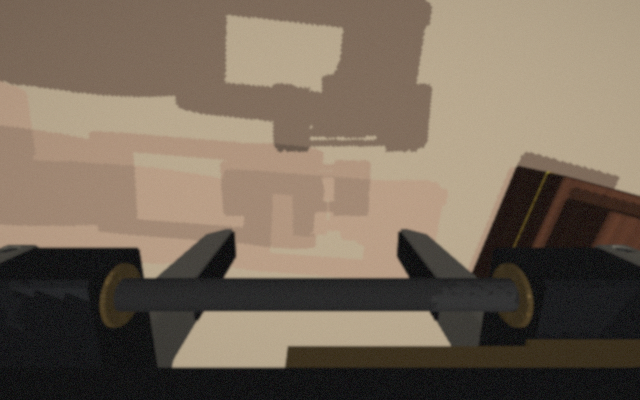

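That picture was taken without any motion because the rows were refused: the arm is still at its start pose, with the case's near end at right (560,230). All the keys are probably required, so I'll try full rows.

```bash
python3 -m inch '[{"x":-0.0208,"y":-0.0311,"z":0,"rx":0,"ry":0,"rz":0,"jaw":-1},{"x":-0.0208,"y":-0.0311,"z":0,"rx":0,"ry":0,"rz":0,"jaw":-1},{"x":-0.0208,"y":-0.0311,"z":0,"rx":0,"ry":0,"rz":0,"jaw":-1},{"x":-0.0208,"y":-0.0311,"z":0,"rx":0,"ry":0,"rz":0,"jaw":-1},{"x":-0.0208,"y":-0.0311,"z":0,"rx":0,"ry":0,"rz":0,"jaw":-1}]'
```

```text
t: 1.68
ee_pos: [0.357, -0.3773, 0.2188]
tool_rot: [0.847, -0.531, 0.0, 0.0]
wrist_force: [1.3, -0.5, 0.4]
finger_gap: 0.511
```

```bash
python3 -m inch '[{"x":-0.0208,"y":-0.0311,"z":0,"rx":0,"ry":0,"rz":0,"jaw":-1},{"x":-0.0208,"y":-0.0311,"z":0,"rx":0,"ry":0,"rz":0,"jaw":-1},{"x":-0.0208,"y":-0.0311,"z":0,"rx":0,"ry":0,"rz":0,"jaw":-1},{"x":-0.0208,"y":-0.0311,"z":0,"rx":0,"ry":0,"rz":0,"jaw":-1},{"x":-0.0208,"y":-0.0311,"z":0,"rx":0,"ry":0,"rz":0,"jaw":-1}]'
python3 -m inch '[{"x":0,"y":0,"z":0,"rx":0,"ry":0,"rz":-9.6,"jaw":-1},{"x":0,"y":0,"z":0,"rx":0,"ry":0,"rz":-9.6,"jaw":-1},{"x":0,"y":0,"z":0,"rx":0,"ry":0,"rz":-9.6,"jaw":-1},{"x":0,"y":0,"z":0,"rx":0,"ry":0,"rz":-9.6,"jaw":-1},{"x":0,"y":0,"z":0,"rx":0,"ry":0,"rz":-9.6,"jaw":-1}]'
python3 -m inch '[{"x":0,"y":0,"z":0,"rx":0,"ry":0,"rz":-9.6,"jaw":-1},{"x":0,"y":0,"z":0,"rx":0,"ry":0,"rz":-9.6,"jaw":-1},{"x":0,"y":0,"z":0,"rx":0,"ry":0,"rz":-9.6,"jaw":-1},{"x":0,"y":0,"z":0,"rx":0,"ry":0,"rz":-9.6,"jaw":-1},{"x":0,"y":0,"z":0,"rx":0,"ry":0,"rz":0,"jaw":-1}]'
python3 - <<'E'
from plant import env
from h import *
from scipy.spatial.transform import Rotation as R
s=env.sense();r=R.from_quat(s['tool_rot']).as_matrix();print(s['ee_pos'],np.degrees(np.arctan2(r[1,0],r[0,0])),s['finger_gap'])
c=np.array([.5585,-.2288]);u=np.array([.926,.378]);n=np.array([-.378,.926])
print((np.array(s['ee_pos'])[:2]-c)@u,(np.array(s['ee_pos'])[:2]-c)@n)
im=env.get_image('wrist');cv2.imwrite('pics/w2.png',im[:,:,::-1])
E
```

```text
t: 2.3
ee_pos: [0.4515, -0.2158, 0.2188]
tool_rot: [0.848, -0.531, 0.0, -0.0]
wrist_force: [0.7, 0.1, -0.6]
finger_gap: 0.011
t: 2.92
ee_pos: [0.451, -0.2169, 0.2187]
tool_rot: [0.991, -0.137, 0.0, 0.0]
wrist_force: [0.8, -0.6, -0.7]
finger_gap: 0.0
t: 3.55
ee_pos: [0.451, -0.2169, 0.2187]
tool_rot: [0.981, 0.193, 0.0, 0.0]
wrist_force: [-0.2, 0.2, 0.1]
finger_gap: 0.004
[ 0.45097989 -0.2169044   0.21873706] 22.22870904957539 0.003553099233302184
-0.0950670861906502 0.051657929494890883
```

View pics/w2.png

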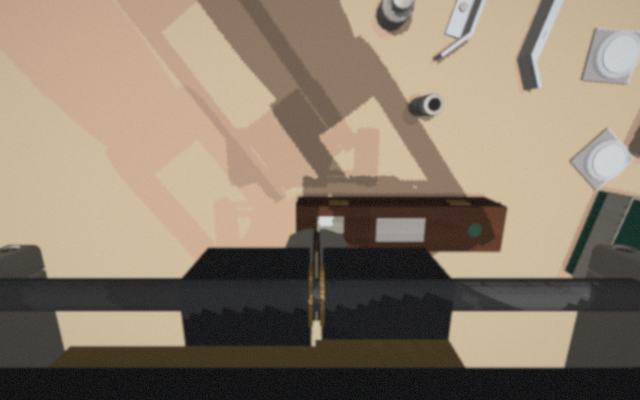

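The wrist view shows the case parallel to the tool x axis, with its lane-side face along rows 197–208 and its ends at columns ~297 and ~505. I'll check that against the map.

Run:
```python
from plant import env
from h import *
p=env.camera_params('wrist')
c=np.array([.5585,-.2288]);u=np.array([.926,.378]);n=np.array([-.378,.926])
for a,b,z in [(-120,28,0),(120,28,0),(-120,28,50),(120,28,50),(120,-28,50),(-95,52,0)]:
    q=c+a/1000*u+b/1000*n;print(a,b,z,proj(p,[*q,z/1000]).round(1))
print('post',proj(p,[*W([[-56.1,-82]])[0],.056]))
```

```text
-120 28 0 [[296.7 195. ]]
120 28 0 [[484.3 194.6]]
-120 28 50 [[294.  205.2]]
120 28 50 [[507.8 204.8]]
120 -28 50 [[500.6 251.1]]
-95 52 0 [[316.2 176.4]]
post [[434.4575921  103.87452884]]
```

Prediction and picture agree within ~3 px. I'll go down beside the case, then close in gently.

```bash
python3 -m inch '[{"x":0,"y":0,"z":0.05,"rx":0,"ry":0,"rz":0,"jaw":-1},{"x":0,"y":0,"z":0.05,"rx":0,"ry":0,"rz":0,"jaw":-1},{"x":0,"y":0,"z":0.05,"rx":0,"ry":0,"rz":0,"jaw":-1},{"x":0,"y":0,"z":0.05,"rx":0,"ry":0,"rz":0,"jaw":-1},{"x":0,"y":0,"z":0,"rx":0,"ry":0,"rz":0,"jaw":-1}]'
python3 -m inch '[{"x":0,"y":0.004,"z":0,"rx":0,"ry":0,"rz":0,"jaw":-1},{"x":0,"y":0.004,"z":0,"rx":0,"ry":0,"rz":0,"jaw":-1},{"x":0,"y":0.002,"z":0,"rx":0,"ry":0,"rz":0,"jaw":-1}]'
python3 -m inch '[{"x":0,"y":0.003,"z":0,"rx":0,"ry":0,"rz":0,"jaw":-1},{"x":0,"y":0.003,"z":0,"rx":0,"ry":0,"rz":0,"jaw":-1}]'
```

```text
t: 4.22
ee_pos: [0.4473, -0.2146, 0.0146]
tool_rot: [0.981, 0.192, -0.003, -0.003]
wrist_force: [-0.2, 0.1, 0.0]
finger_gap: 0.005
t: 4.6
ee_pos: [0.4564, -0.2274, 0.0208]
tool_rot: [0.981, 0.193, 0.001, 0.001]
wrist_force: [0.7, -0.1, -0.8]
finger_gap: 0.009
t: 4.85
ee_pos: [0.4571, -0.2315, 0.0189]
tool_rot: [0.981, 0.193, 0.0, -0.0]
wrist_force: [-2.4, 3.5, 3.1]
finger_gap: 0.004
```

Contact: about 4 N along the face normal, with the tool centre ~36 mm from the case axis, as planned. Now the swing, 5° per row about the pivot.

```bash
python3 -m inch '[{"x":-0.0025,"y":0.0135,"z":0,"rx":0,"ry":0,"rz":-5,"jaw":-1},{"x":-0.0025,"y":0.0135,"z":0,"rx":0,"ry":0,"rz":-5,"jaw":-1},{"x":-0.0025,"y":0.0135,"z":0,"rx":0,"ry":0,"rz":-5,"jaw":-1},{"x":-0.0025,"y":0.0135,"z":0,"rx":0,"ry":0,"rz":-5,"jaw":-1},{"x":-0.0025,"y":0.0135,"z":0,"rx":0,"ry":0,"rz":-5,"jaw":-1}]'
cat > look.py <<'E'
import sys
from plant import env
from h import *
from scipy.spatial.transform import Rotation as R
s=env.sense();r=R.from_quat(s['tool_rot']).as_matrix()
print('t',s['t'],'TCP lane',L(s['ee_pos']),'z',s['ee_pos'][2].round(4),'tool x yaw in lane',(np.degrees(np.arctan2(r[1,0],r[0,0]))-5.93).round(1))
im=env.get_image('top');p=env.camera_params('top');cv2.imwrite(sys.argv[1],im[:,:,::-1])
# walnut: red-brown top face, back-projected at z=0.05
hsv=cv2.cvtColor(im,cv2.COLOR_RGB2HSV)
i16=im.astype(int);mk=((i16[...,0]>1.6*i16[...,2])&(i16[...,0]>35)&(i16[...,0]<150)&(i16[...,0]>1.45*i16[...,1])).astype(np.uint8)
mk[:, :255]=0;mk[:100]=0;mk=cv2.morphologyEx(mk,cv2.MORPH_CLOSE,np.ones((13,13)))
cs=max(cv2.findContours(mk,cv2.RETR_EXTERNAL,cv2.CHAIN_APPROX_NONE)[0],key=cv2.contourArea)[:,0]
q=L(ray(p,cs,.05)).astype(np.float32);(c,sz,a)=cv2.minAreaRect(q)
b=cv2.boxPoints((c,sz,a));e=max([b[1]-b[0],b[2]-b[1]],key=np.linalg.norm)
print('case centre',np.round(c,1),'size',np.round(sz,1),'axis deg',np.degrees(np.arctan2(e[1],e[0])).round(1)%180)
E
python3 look.py pics/t2.png
```

```text
t: 5.48
ee_pos: [0.4819, -0.295, 0.0184]
tool_rot: [0.915, 0.402, -0.0, -0.001]
wrist_force: [-1.2, 3.1, 2.1]
finger_gap: 0.008
t 5.475 TCP lane [[-125.4 -277.8]] z 0.0184 tool x yaw in lane 41.5
case centre [   4.4 -205.5] size [143.6  65.6] axis deg 40.9
```

The arm hides part of the case, but its axis (40.9°) follows the tool (41.5°). The visible end puts the centre at about (−32,−237), against (−30,−242) predicted. Carrying on.

```bash
python3 -m inch '[{"x":-0.0025,"y":0.0135,"z":0,"rx":0,"ry":0,"rz":-5,"jaw":-1},{"x":-0.0025,"y":0.0135,"z":0,"rx":0,"ry":0,"rz":-5,"jaw":-1},{"x":-0.0025,"y":0.0135,"z":0,"rx":0,"ry":0,"rz":-5,"jaw":-1},{"x":-0.0025,"y":0.0135,"z":0,"rx":0,"ry":0,"rz":-5,"jaw":-1},{"x":-0.0025,"y":0.0135,"z":0,"rx":0,"ry":0,"rz":-5,"jaw":-1}]'
python3 look.py pics/t3.png
python3 -m inch '[{"x":-0.0025,"y":0.0135,"z":0,"rx":0,"ry":0,"rz":-5,"jaw":-1},{"x":-0.0025,"y":0.0135,"z":0,"rx":0,"ry":0,"rz":-5,"jaw":-1},{"x":-0.0025,"y":0.0135,"z":0,"rx":0,"ry":0,"rz":-5,"jaw":-1}]'
python3 look.py pics/t4.png
python3 - <<'E'
import cv2;from h import *
im=cv2.imread('pics/t4.png')[:,:,::-1]
crop(im,258,60,548,270,2.7,'pics/t4c.png')
E
```

```text
t: 6.15
ee_pos: [0.5315, -0.3415, 0.0182]
tool_rot: [0.807, 0.59, -0.0, -0.001]
wrist_force: [-2.3, 2.1, 1.6]
finger_gap: 0.006
t 6.15 TCP lane [[ -80.9 -329.2]] z 0.0182 tool x yaw in lane 66.4
case centre [ -10.3 -250.8] size [244.3  62. ] axis deg 66.0
t: 6.58
ee_pos: [0.5692, -0.3577, 0.0182]
tool_rot: [0.724, 0.69, -0.0, -0.001]
wrist_force: [-3.0, 0.3, 1.5]
finger_gap: 0.004
t 6.575 TCP lane [[ -45.1 -349.2]] z 0.0182 tool x yaw in lane 81.3
case centre [   4.8 -255.5] size [245.8  59.6] axis deg 80.7
```

View pics/t4c.png

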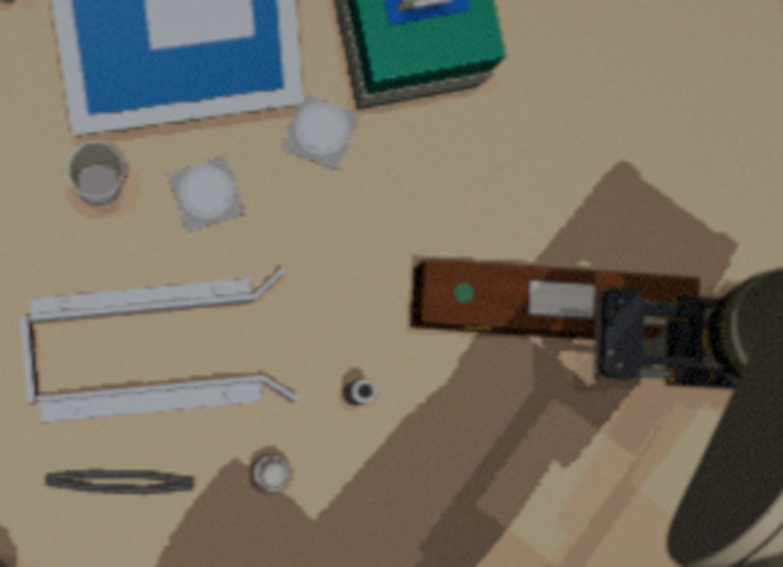

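The case now lies at about (5,−256), 81°, heading for the mouth and clear of the post at crop (362,390). I'll turn it 12° more, so that a straight push along its axis leads to the lane centre, then back off and rise.

```bash
python3 -m inch '[{"x":-0.0025,"y":0.0135,"z":0,"rx":0,"ry":0,"rz":-5,"jaw":-1},{"x":-0.0025,"y":0.0135,"z":0,"rx":0,"ry":0,"rz":-5,"jaw":-1},{"x":-0.001,"y":0.0055,"z":0,"rx":0,"ry":0,"rz":-2,"jaw":-1}]'
python3 look.py pics/t5.png
python3 -m inch '[{"x":0,"y":-0.02,"z":0,"rx":0,"ry":0,"rz":0,"jaw":-1},{"x":0,"y":-0.02,"z":0,"rx":0,"ry":0,"rz":0,"jaw":-1},{"x":0,"y":0,"z":-0.05,"rx":0,"ry":0,"rz":0,"jaw":-1},{"x":0,"y":0,"z":-0.05,"rx":0,"ry":0,"rz":0,"jaw":-1},{"x":0,"y":0,"z":0,"rx":0,"ry":0,"rz":0,"jaw":-1}]'
python3 look.py pics/t6.png
```

```text
t: 7.0
ee_pos: [0.6021, -0.3631, 0.0184]
tool_rot: [0.648, 0.762, -0.0, -0.0]
wrist_force: [-3.1, -0.2, 1.5]
finger_gap: 0.005
t 7.0 TCP lane [[ -12.9 -358. ]] z 0.0184 tool x yaw in lane 93.3
case centre [  17.7 -255.9] size [ 57.2 246.4] axis deg 93.2
t: 7.68
ee_pos: [0.5656, -0.3718, 0.1254]
tool_rot: [0.649, 0.761, 0.0, 0.005]
wrist_force: [0.5, -0.9, -0.0]
finger_gap: 0.006
t 7.675 TCP lane [[ -50.1 -362.8]] z 0.1254 tool x yaw in lane 93.2
case centre [  18.5 -260.2] size [ 56.9 239.1] axis deg 93.3
```

The case is at (18,−259), 93.2°, undisturbed. Next I'll go behind its trailing end, turn the tool 90° and open the jaws slightly to make a ~50 mm wide two-fingertip pusher.

```bash
python3 -m inch '[{"x":-0.025,"y":0.037,"z":0,"rx":0,"ry":0,"rz":0,"jaw":-0.7},{"x":-0.025,"y":0.037,"z":0,"rx":0,"ry":0,"rz":0,"jaw":-0.7},{"x":0,"y":0,"z":0,"rx":0,"ry":0,"rz":10,"jaw":-0.7},{"x":0,"y":0,"z":0,"rx":0,"ry":0,"rz":10,"jaw":-0.7},{"x":0,"y":0,"z":0,"rx":0,"ry":0,"rz":10,"jaw":-0.7}]'
python3 -m inch '[{"x":0,"y":0,"z":0,"rx":0,"ry":0,"rz":10,"jaw":-0.7},{"x":0,"y":0,"z":0,"rx":0,"ry":0,"rz":10,"jaw":-0.7},{"x":0,"y":0,"z":0,"rx":0,"ry":0,"rz":10,"jaw":-0.7},{"x":0,"y":0,"z":0,"rx":0,"ry":0,"rz":10,"jaw":-0.7},{"x":0,"y":0,"z":0,"rx":0,"ry":0,"rz":10,"jaw":-0.7}]'
python3 -m inch '[{"x":0,"y":0,"z":0,"rx":0,"ry":0,"rz":10,"jaw":-0.7},{"x":0,"y":0,"z":0,"rx":0,"ry":0,"rz":0,"jaw":-0.7}]'
python3 look.py pics/t7.png; python3 -c "
import cv2;from h import *
crop(cv2.imread('pics/t7.png')[:,:,::-1],258,60,548,270,2.7,'pics/t7c.png')"
```

```text
t: 8.35
ee_pos: [0.6429, -0.4062, 0.1157]
tool_rot: [0.825, 0.565, -0.001, -0.002]
wrist_force: [-0.4, -0.3, -0.8]
finger_gap: 0.146
t: 8.98
ee_pos: [0.6429, -0.4061, 0.1161]
tool_rot: [0.986, 0.164, -0.001, -0.001]
wrist_force: [0.1, -0.0, -1.0]
finger_gap: 0.151
t: 9.22
ee_pos: [0.643, -0.4062, 0.1165]
tool_rot: [0.997, 0.081, -0.001, -0.001]
wrist_force: [-0.8, 0.9, 0.1]
finger_gap: 0.151
t 9.225 TCP lane [[  23.3 -405.1]] z 0.1165 tool x yaw in lane 3.3
case centre [  17.9 -256. ] size [ 57.7 247.6] axis deg 93.4
```

View pics/t7c.png

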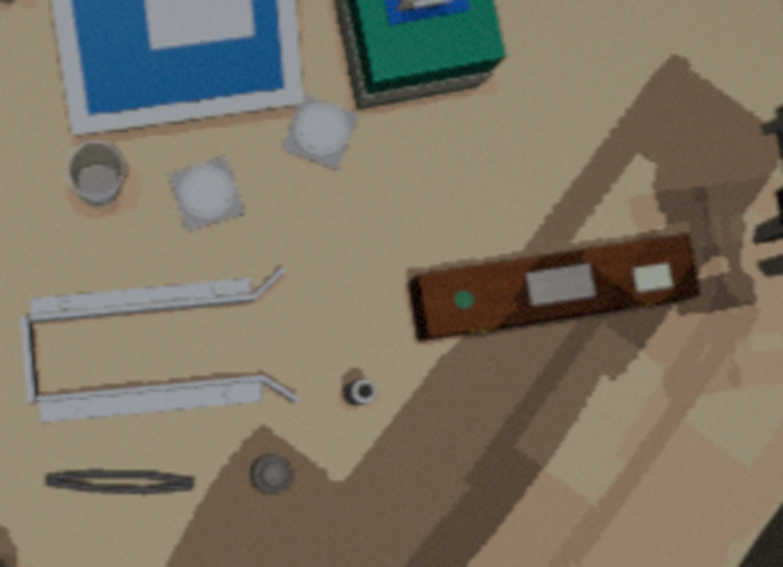

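The case axis points at the mouth, with ~19 mm between fingers and trailing end. I'll go down and push along the axis.

```bash
python3 -m inch '[{"x":0,"y":0,"z":0.05,"rx":0,"ry":0,"rz":0,"jaw":-0.7},{"x":0,"y":0,"z":0.048,"rx":0,"ry":0,"rz":0,"jaw":-0.7},{"x":0.001,"y":-0.007,"z":0,"rx":0,"ry":0,"rz":0,"jaw":-0.7},{"x":0.001,"y":-0.007,"z":0,"rx":0,"ry":0,"rz":0,"jaw":-0.7},{"x":0,"y":-0.007,"z":0,"rx":0,"ry":0,"rz":0,"jaw":-0.7}]'
python3 -m inch '[{"x":0,"y":-0.012,"z":0,"rx":0,"ry":0,"rz":0,"jaw":-0.7},{"x":0,"y":-0.012,"z":0,"rx":0,"ry":0,"rz":0,"jaw":-0.7},{"x":0,"y":-0.012,"z":0,"rx":0,"ry":0,"rz":0,"jaw":-0.7},{"x":0,"y":-0.012,"z":0,"rx":0,"ry":0,"rz":0,"jaw":-0.7},{"x":0,"y":-0.012,"z":0,"rx":0,"ry":0,"rz":0,"jaw":-0.7}]'
python3 look.py pics/t8.png
```

```text
t: 9.9
ee_pos: [0.6445, -0.387, 0.0244]
tool_rot: [0.997, 0.081, 0.002, 0.002]
wrist_force: [0.4, -3.3, -2.0]
finger_gap: 0.153
t: 10.52
ee_pos: [0.6346, -0.3282, 0.0244]
tool_rot: [0.997, 0.081, 0.002, 0.002]
wrist_force: [-0.1, -4.9, 2.3]
finger_gap: 0.146
t 10.525 TCP lane [[  23.1 -326.6]] z 0.0244 tool x yaw in lane 3.4
case centre [  14.6 -195.2] size [ 57.4 243.4] axis deg 93.3
```

```bash
python3 -m inch '[{"x":0,"y":-0.014,"z":0,"rx":0,"ry":0,"rz":0,"jaw":-0.7},{"x":0,"y":-0.014,"z":0,"rx":0,"ry":0,"rz":0,"jaw":-0.7},{"x":0,"y":-0.014,"z":0,"rx":0,"ry":0,"rz":0,"jaw":-0.7},{"x":0,"y":-0.014,"z":0,"rx":0,"ry":0,"rz":0,"jaw":-0.7},{"x":0,"y":-0.014,"z":0,"rx":0,"ry":0,"rz":0,"jaw":-0.7}]'
python3 look.py pics/t9.png; python3 -c "
import cv2;from h import *
crop(cv2.imread('pics/t9.png')[:,:,::-1],258,90,488,256,3.4,'pics/t9c.png')"
```

```text
t: 11.2
ee_pos: [0.6235, -0.2593, 0.024]
tool_rot: [0.997, 0.081, 0.002, 0.002]
wrist_force: [1.6, -6.1, 4.4]
finger_gap: 0.153
t 11.2 TCP lane [[  19. -257.]] z 0.024 tool x yaw in lane 3.3
case centre [  10.5 -127.4] size [ 57.7 240. ] axis deg 93.5
```

View pics/t9c.png

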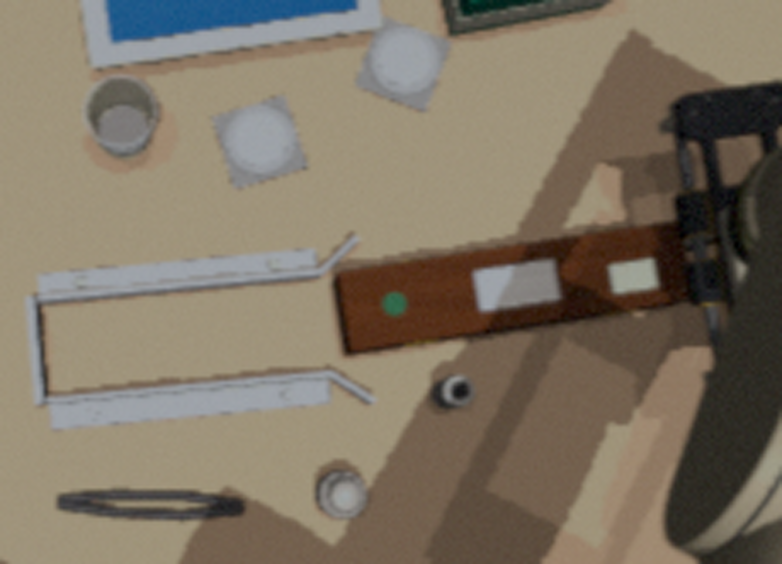

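The leading end is at the mouth, about 3 mm off the middle line and clear of the post (crop (455,390)) and both flares. I'll carry on along the axis, then straighten gradually.

```bash
python3 -m inch '[{"x":0,"y":-0.012,"z":0,"rx":0,"ry":0,"rz":0,"jaw":-0.7},{"x":0,"y":-0.012,"z":0,"rx":0,"ry":0,"rz":0,"jaw":-0.7},{"x":0,"y":-0.012,"z":0,"rx":0,"ry":0,"rz":0,"jaw":-0.7},{"x":0,"y":-0.012,"z":0,"rx":0,"ry":0,"rz":0,"jaw":-0.7},{"x":0,"y":-0.012,"z":0,"rx":0,"ry":0,"rz":0,"jaw":-0.7}]'
python3 look.py pics/t10.png
python3 -m inch '[{"x":-0.0005,"y":-0.01,"z":0,"rx":0,"ry":0,"rz":0.25,"jaw":-0.7},{"x":-0.0005,"y":-0.01,"z":0,"rx":0,"ry":0,"rz":0.25,"jaw":-0.7},{"x":-0.0005,"y":-0.01,"z":0,"rx":0,"ry":0,"rz":0.25,"jaw":-0.7}]'
python3 look.py pics/t11.png
```

```text
t: 11.88
ee_pos: [0.6137, -0.2001, 0.0234]
tool_rot: [0.997, 0.081, 0.002, 0.002]
wrist_force: [0.9, -5.8, 4.4]
finger_gap: 0.153
t 11.875 TCP lane [[  15.4 -197.1]] z 0.0234 tool x yaw in lane 3.3
case centre [  7.2 -68.2] size [ 57.  237.6] axis deg 93.6
t: 12.3
ee_pos: [0.6072, -0.1707, 0.023]
tool_rot: [0.997, 0.074, 0.002, 0.002]
wrist_force: [0.5, -7.0, 4.5]
finger_gap: 0.152
t 12.3 TCP lane [[  12.  -167.1]] z 0.023 tool x yaw in lane 2.6
case centre [  5.7 -36.7] size [ 57.  232.5] axis deg 92.5
```

```bash
python3 -m inch '[{"x":-0.0006,"y":-0.01,"z":0,"rx":0,"ry":0,"rz":0.25,"jaw":-0.7},{"x":-0.0006,"y":-0.01,"z":0,"rx":0,"ry":0,"rz":0.25,"jaw":-0.7},{"x":-0.0006,"y":-0.01,"z":0,"rx":0,"ry":0,"rz":0.25,"jaw":-0.7},{"x":-0.0006,"y":-0.01,"z":0,"rx":0,"ry":0,"rz":0.25,"jaw":-0.7},{"x":-0.0006,"y":-0.01,"z":0,"rx":0,"ry":0,"rz":0.25,"jaw":-0.7}]'
python3 look.py pics/t12.png; python3 -c "
import cv2;from h import *
crop(cv2.imread('pics/t12.png')[:,:,::-1],258,90,488,256,3.4,'pics/t12c.png')"
```

```text
t: 12.98
ee_pos: [0.5971, -0.1214, 0.0225]
tool_rot: [0.998, 0.063, 0.002, 0.001]
wrist_force: [1.0, -6.5, 5.6]
finger_gap: 0.149
t 12.975 TCP lane [[   7.  -117.1]] z 0.0225 tool x yaw in lane 1.3
case centre [ 3.7 14.2] size [ 57.7 228.5] axis deg 91.1
```

View pics/t12c.png

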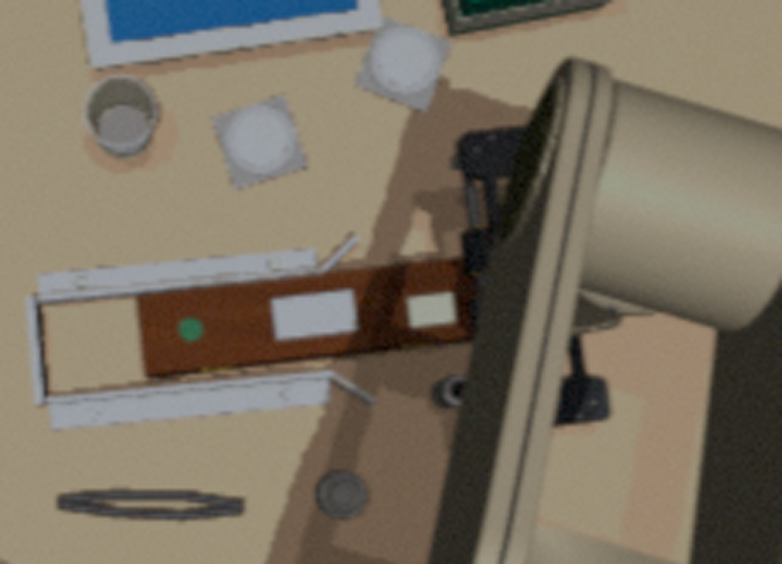

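The case is well inside, about straight, with ~65 mm left to the stop. I'll push on and slow down for contact.

```bash
python3 -m inch '[{"x":-0.0006,"y":-0.011,"z":0,"rx":0,"ry":0,"rz":0.25,"jaw":-0.7},{"x":-0.0006,"y":-0.011,"z":0,"rx":0,"ry":0,"rz":0.25,"jaw":-0.7},{"x":-0.0006,"y":-0.011,"z":0,"rx":0,"ry":0,"rz":0.25,"jaw":-0.7},{"x":-0.0006,"y":-0.011,"z":0,"rx":0,"ry":0,"rz":0.25,"jaw":-0.7},{"x":-0.0006,"y":-0.01,"z":0,"rx":0,"ry":0,"rz":0.25,"jaw":-0.7}]'
python3 look.py pics/t13.png
python3 -m inch '[{"x":0,"y":-0.003,"z":0,"rx":0,"ry":0,"rz":0,"jaw":-0.7},{"x":0,"y":-0.003,"z":0,"rx":0,"ry":0,"rz":0,"jaw":-0.7}]'
python3 -m inch '[{"x":0,"y":-0.002,"z":0,"rx":0,"ry":0,"rz":0,"jaw":-0.7},{"x":0,"y":-0.002,"z":0,"rx":0,"ry":0,"rz":0,"jaw":-0.7}]'
```

```text
t: 13.65
ee_pos: [0.5873, -0.0678, 0.0219]
tool_rot: [0.999, 0.053, 0.001, 0.001]
wrist_force: [1.9, -6.9, 4.4]
finger_gap: 0.148
t 13.65 TCP lane [[  2.8 -62.7]] z 0.0219 tool x yaw in lane 0.1
case centre [ 1.5 73. ] size [ 57.5 218.8] axis deg 90.6
t: 13.95
ee_pos: [0.5864, -0.0619, 0.0215]
tool_rot: [0.999, 0.053, 0.001, 0.001]
wrist_force: [0.8, -6.0, 5.0]
finger_gap: 0.15
t: 14.2
ee_pos: [0.586, -0.0581, 0.0215]
tool_rot: [0.999, 0.053, 0.001, 0.001]
wrist_force: [1.1, -5.9, 4.3]
finger_gap: 0.148
```

```bash
for i in 1 2 ; do :; done
python3 -m inch '[{"x":0,"y":-0.0015,"z":0,"rx":0,"ry":0,"rz":0,"jaw":-0.7},{"x":0,"y":-0.0015,"z":0,"rx":0,"ry":0,"rz":0,"jaw":-0.7}]'
python3 -m inch '[{"x":0,"y":-0.0015,"z":0,"rx":0,"ry":0,"rz":0,"jaw":-0.7},{"x":0,"y":-0.001,"z":0,"rx":0,"ry":0,"rz":0,"jaw":-0.7}]'
```

```text
t: 14.45
ee_pos: [0.5857, -0.0551, 0.0215]
tool_rot: [0.999, 0.053, 0.001, 0.001]
wrist_force: [0.0, -5.6, 4.7]
finger_gap: 0.149
t: 14.7
ee_pos: [0.5855, -0.0531, 0.0215]
tool_rot: [0.999, 0.053, 0.001, 0.001]
wrist_force: [1.1, -11.6, 3.0]
finger_gap: 0.148
```

```bash
python3 -m inch '[{"x":0,"y":-0.001,"z":0,"rx":0,"ry":0,"rz":0,"jaw":-0.7},{"x":0,"y":0,"z":0,"rx":0,"ry":0,"rz":0,"jaw":-0.7}]'
python3 look.py pics/t14.png
python3 -m inch '[{"x":0,"y":0.015,"z":0,"rx":0,"ry":0,"rz":0,"jaw":-0.7},{"x":0,"y":0.015,"z":0,"rx":0,"ry":0,"rz":0,"jaw":-0.7},{"x":0,"y":0,"z":-0.05,"rx":0,"ry":0,"rz":0,"jaw":-0.7},{"x":0,"y":0,"z":-0.05,"rx":0,"ry":0,"rz":0,"jaw":-0.7},{"x":0,"y":0.04,"z":-0.04,"rx":0,"ry":0,"rz":0,"jaw":-0.7}]'
python3 -m inch '[{"x":0,"y":0.05,"z":0,"rx":0,"ry":0,"rz":0,"jaw":-0.7},{"x":0,"y":0.05,"z":0,"rx":0,"ry":0,"rz":0,"jaw":-0.7},{"x":0,"y":0,"z":0,"rx":0,"ry":0,"rz":0,"jaw":-0.7}]'
python3 look.py pics/t15.png; python3 -c "
import cv2;from h import *
crop(cv2.imread('pics/t15.png')[:,:,::-1],258,90,458,256,3.9,'pics/t15c.png')"
```

```text
t: 14.95
ee_pos: [0.5855, -0.0531, 0.0216]
tool_rot: [0.999, 0.052, 0.001, 0.002]
wrist_force: [1.7, -13.6, 3.7]
finger_gap: 0.149
t 14.95 TCP lane [[  2.5 -47.9]] z 0.0216 tool x yaw in lane 0.1
case centre [ 2.2 90.7] size [ 55.9 213.5] axis deg 90.4
t: 15.62
ee_pos: [0.5921, -0.1188, 0.1625]
tool_rot: [0.999, 0.054, 0.0, -0.001]
wrist_force: [0.9, -1.1, -0.2]
finger_gap: 0.153
t: 16.0
ee_pos: [0.6017, -0.2232, 0.1599]
tool_rot: [0.999, 0.051, -0.0, -0.0]
wrist_force: [-0.1, 1.2, 0.1]
finger_gap: 0.155
t 16.0 TCP lane [[   1.1 -218.8]] z 0.1599 tool x yaw in lane -0.1
case centre [ 2.3 80.1] size [ 56.1 235.5] axis deg 90.2
```

View pics/t15c.png

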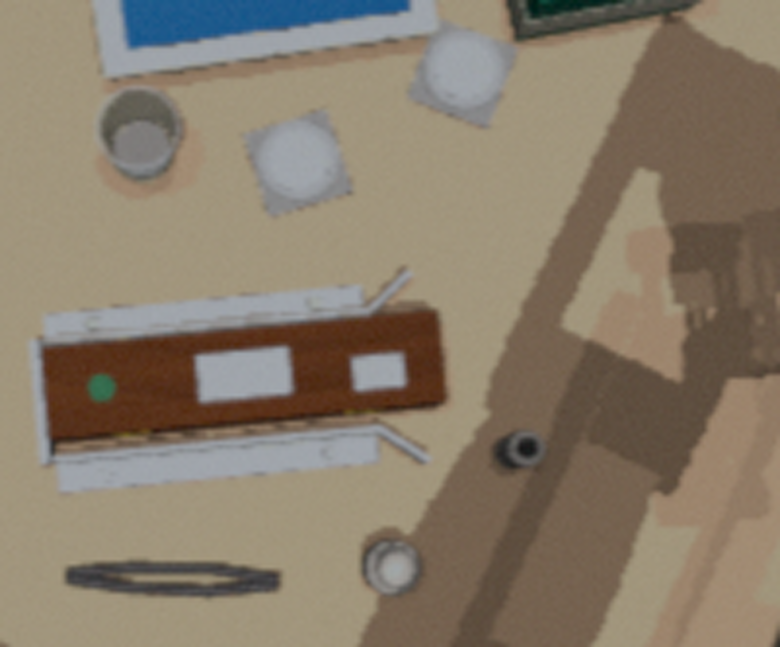

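The case is up against the stop (crop (45,400)), between the rails and parallel to them. It measures (2,80) in the lane frame with the axis 0.2° off. The bystanders look unmoved and the arm is clear, so I'm handing in.

```bash
python3 -c "
from plant import env
s=env.sense();print(s['t'],s['wrist_force']);print(env.close_job())"
```

```text
16.05 [ 0.51497028  1.02758341 -0.32593052]
the job is handed in; nothing more can be done
None
```

The case is home against the stop at the lane's far end, and I handed the job in at about 16 s of the 67 s allowed; it reported no verdict. I swung the case about 77° by pushing its near end with shut fingertips. Then I pushed it end first past the post and into the lane with a narrow two-fingertip push.

**Last checks:**
- **Position:** the overhead camera put the case's centre at about (+2, +80) mm in the lane frame, against (0, 80) for fully home. Its axis was 0.2° off the lane.
- **Contact with the stop:** in the final push the force rose from about 6 to 14 N and the fingers stopped advancing.
- **Flatness:** I did not measure the case's height or tilt; it looked flat in every picture.
- **Other things:** in the last picture the dishes, beaker, tweezers and weight looked unmoved. The bottle and balance were outside that crop, and neither was near the path.
- **Robot:** the arm was clear of everything, with about 1 N at the wrist, which is its usual noise.

**What failed or disagreed:**
- **Refused moves:** the first four move commands were refused because rows need every key. Nothing moved.
- **Camera measurements:** readings taken while the arm hid part of the case were off by up to about 10 mm. I used the finger position and the force for those steps instead.

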